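Pull the spring gauge to its mark

ROBOT

A 7-joint arm with a two-finger parallel gripper is mounted at the origin on the work surface. World frame = base frame: x ahead of the robot, y to its left, z up, the work surface at z = 0. Lengths are in mm, angles in rad, forces in N, time in s.
With the tool pointing down it reaches from about 400 to 900 mm from the base axis. Payload 5.6 kg.
Tool frame: the origin (TCP) lies at the very end of the fingers, on their centre line; the grasp point (between the pads) lies 19 mm behind it; z points along the fingers, y is the line along which they close (so a half turn about z gives the same grasp; the last joint's range is limited). The gripper opens to 92 mm and grips with 3 to 60 N. Pads are 20 mm wide; open, the fingers measure 128 mm over their backs; the gripper's body (75 mm by 189 mm) begins 69 mm behind the grasp point.
Start: joints at [1.12, 0.468, -0.012, 1.603, 0.006, 1.071, -0.056], TCP at [257.745, -596.722, 214.592] pointing down, gripper open.
Joint ranges: [-2.53, 2.53], [-0.31, 2.02], [-1.57, 1.55], [0.28, 2.44], [-1.29, 4.43], [0.15, 1.84], [-2.92, 2.92]. Speed limits (rad/s): [2.57, 2.57, 3.14, 3.14, 3.14, 3.14, 3.14].

INTERFACE

Orientations are given as a unit quaternion [w, x, y, z].
In Python, from cell import r gives the robot as it stands.
- The arm moves only by the tool jog_arm, never from a script. Its argument "plan" is one flat list of numbers, 7 for each row, row after row: the shift along the world's x, y, z in cm, then the turn, a rotation vector about the world's x, y, z in rad, then the opening in per cent of the stroke, from 0 (shut) to 100 (fully open). In form: [dx, dy, dz, wx, wy, wz, grip, dx, dy, dz, wx, wy, wz, grip, ...]. A call has 1 to 20 rows; each row shifts and turns the commanded pose from where the row before left it; what a row does not reach is not made up. A row lasts 1/10 s, in which the tool goes at most 50 mm and 8.59 degrees, less where a joint would pass 70% of its speed; a pose out of reach is approached as far as the arm can. A call is refused whole if a number of a shift passes 5 or a number of a turn 0.15, either way. A call with a gripper value outside its range is refused whole. The fingers move at their own pace and stop on an object; "squeeze" is the grip in N (left out, the last holds). Time passes only in rows, so rows that do not move let the fingers close. It gives the time, the measured TCP pose, the force, the opening and the grip force at its end, in the units of the state.
- r.read_state(): the state, without advancing time (a new reading comes with each control period).
- r.grab_frame(name): name is "scene" or "top" or "wrist"; returns a dict with "image" (400x640x3 uint8, red, green, blue), "depth" (400x640 float32, mm along the optical axis (not along the pixel's ray), 0 where there is no reading), "fx", "fy", "cx", "cy" (pixels), "dist" ([k1, k2, p1, p2, k3] as OpenCV has them; the pictures are not rectified), "world_to_cam" (4x4, takes a point from world to camera coordinates); the wrist camera has in their place "T_tool_cam" (4x4, takes a point from camera to tool coordinates, whose origin is the TCP and whose axes are the flange's). Camera axes: x right, y down, z forward; pixel columns grow to the right and rows downward; lengths in mm; the calibration is good to about 2 mm. A picture is of the moment at which its call begins: read the wrist's pose just before it.
- r.sign_off(): hands the job in; it is judged then, once.
The state is a dict: "t": time; "joints": joint angles; "qd": joint speeds; "effort": joint torques, N m; "tcp_pos": TCP position; "ee_rot": TCP orientation; "contact_force": force on the tool from outside, world axes, zero at the start; "torque": the same for the moment, N m; "grip_width": opening from 0.0 (shut) to 1.0 (fully open); "grip_force": force on a finger pad.
Only numpy, scipy, OpenCV 4.12 (cv2) and the standard library are available. Lean on these libraries where they do the work, as an engineer would, in place of code of your own. Each camera call takes 0.05 s, during which the arm holds its last target. There are 200 camera calls.

TASK

Do the daily check of the spring pull gauge with the round barrel housing (not the one with the square box housing): pull its upright grip straight out until its pointer is level with the sliding mark tab on that gauge's scale, and hold it there still for two seconds. Then ease the grip all the way back in without letting it snap back, and let go. Leave the mark tab and the other gauge as they are.

Things in the scene. Friction and masses are not known exactly. Their poses are not given: they have to be found in the camera images.
- pull_grip (a point): Barrel gauge's grip: upright black post, 20 mm dia., 44 to 105 mm above the bench, on a steel carriage 24 x 24 mm, top at 44 mm. Point: on the post's axis, 78 mm above the bench. Axes: x along the gauge from grip to housing, z up; pulls out along -x, roughly towards the robot. A thin pointer sticks out from the carriage to +y, in line with the post, over a white scale (top 26 mm above the bench).
- pull (a joint): How far the barrel gauge's slide is out (m): 0 fully in, 0.14 end stop. A spring draws it in: 0.7 N at 0, 0.6 N more per 10 mm. Fixed to the bench on a plate 410 x 90 x 10 mm. At rest the bright steel barrel (54 mm dia., 160 mm long, lying along x, top 66 mm above the bench) begins 70 mm beyond the post's axis; only a thin rod, top at 37 mm, lies between.
- pull_mark (a point): Barrel gauge's mark: a 4 mm wide dark tongue over the scale's outer half, on a stiffly clamped tab 18 x 14 mm, top 36 mm above the bench, 70 to 118 mm out from the pointer at rest. Point: on the tongue's centre line, 45 mm to +y of the slide's axis, 35 mm above the bench. Axes as the grip's. Pointer and mark are level when grip and mark points have the same x along the gauge.
- other_grip (a point): The same point of the same grip post on the other gauge, which has a square box housing (160 x 76 mm, top 62 mm above the bench) and otherwise looks alike, with its own scale and tab. Not to be moved.

How it is judged:
By the outcome, as a careful person would: the job done as asked, in the order asked, and still so for the second after the job is handed in, with the robot touching nothing.
It also fails if it takes over 35 s, if anything falls off the work surface, if the arm or the gripper's body presses on something with over 40 N, if the wrist force passes 120 N, or if a joint passes its speed limit or range.

## Working session

There is one attempt and no reset: what is moved stays moved. The work goes in short steps, Python scripts to look and compute and a tool call to move; the robot and the scene stay as the last step left them, time stands still between calls to the robot, and variables do not carry over. Pictures are saved under pics/ and viewed, at most 10 in all, crops included, and the job is handed in when it is done.

Besides the shell and the picture viewer there is one more tool, called after "Emit:" as name(argument=value, ...) on one line, values as JSON. jog_arm: Moves the arm, as the interface text tells. Its arguments: {"type":"object","properties":{"plan":{"type":"array"},"squeeze":{"type":"number"}},"required":["plan"]}

```bash
mkdir -p pics; ls
cat > h.py <<'E'
import numpy as np, cv2, pickle
from cell import r
def grab(n):
    s=r.read_state(); f=r.grab_frame(n); f['s']=s; return f
def ray(f,u,v):
    K=np.array([[f['fx'],0,f['cx']],[0,f['fy'],f['cy']],[0,0,1]])
    p=cv2.undistortPoints(np.array([[[u,v]]],float),K,np.array(f['dist'],float))[0,0]
    return np.array([p[0],p[1],1.])
def c2w(f):
    if 'world_to_cam' in f: return np.linalg.inv(np.array(f['world_to_cam']))
    from scipy.spatial.transform import Rotation as R
    w,x,y,z=f['s']['ee_rot']; T=np.eye(4); T[:3,:3]=R.from_quat([x,y,z,w]).as_matrix(); T[:3,3]=f['s']['tcp_pos']
    return T@np.array(f['T_tool_cam'])
def onz(f,u,v,z):
    T=c2w(f); d=T[:3,:3]@ray(f,u,v); o=T[:3,3]; return o+d*(z-o[2])/d[2]
E
python3 - <<'E'
from h import *
for n in('scene','top'):
    f=grab(n); pickle.dump(f,open(n+'.pkl','wb')); cv2.imwrite(f'pics/{n}0.png',f['image'][:,:,::-1]); print(c2w(f)[:3].round(2),f['fx'])
print(r.read_state())
E
```

```text
pics
[[-1.10000e-01  7.90000e-01 -6.00000e-01  1.07647e+03]
 [ 9.90000e-01  8.00000e-02 -7.00000e-02  7.69300e+01]
 [-1.00000e-02 -6.10000e-01 -7.90000e-01  7.35960e+02]] 389.51671309616114
[[-2.0000e-02 -9.9000e-01  1.3000e-01  4.4736e+02]
 [-1.0000e+00  2.0000e-02 -3.0000e-02  1.8750e+01]
 [ 3.0000e-02 -1.3000e-01 -9.9000e-01  9.4238e+02]] 440.0570062987569
{'t': 0.1, 'joints': array([ 1.1200162 ,  0.46829192, -0.01158086,  1.6035147 ,  0.00599067,
        1.07138954, -0.05631171]), 'qd': array([ 5.69383759e-05, -3.29229327e-03, -4.38196446e-04, -3.63570039e-03,
       -3.45627762e-04,  4.80252520e-05,  6.60105720e-04]), 'effort': array([ 1.05378498e-03, -5.21654785e+01, -1.25942583e-02, -2.44366318e+01,
       -5.67998865e-02,  1.40734477e-02,  2.47850943e-05]), 'tcp_pos': array([ 257.49632604, -596.26065684,  213.74072519]), 'ee_rot': array([-7.54588275e-04,  9.79296184e-01,  2.02431147e-01, -2.15048312e-04]), 'contact_force': array([-0.03751374,  0.21253747, -0.86406084]), 'torque': array([-0.01493518,  0.04883731,  0.03737567]), 'grip_force': 0.0, 'grip_width': 0.9987897261302656}
```

View pics/top0.png

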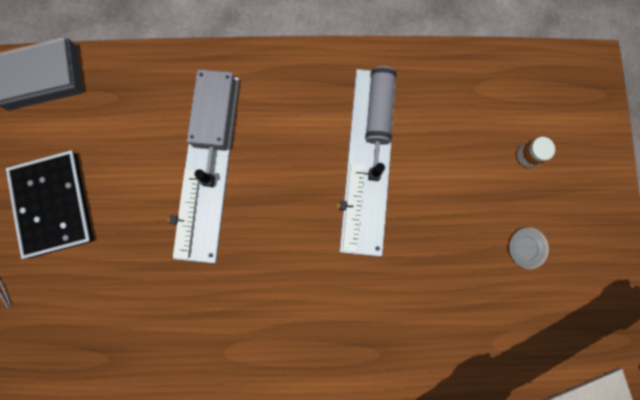

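View pics/scene0.png

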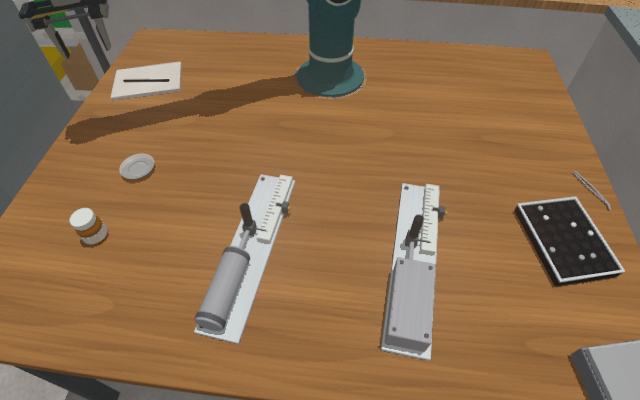

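The top view shows the barrel gauge: post at about (377,171), barrel (382,67)-(378,140), mark tab at about (345,206), plate left edge (357,70)-(341,252). The box gauge is to its left, with its post at about (206,178). The scene view confirms this layout.

Run:
```python
from h import *
f=pickle.load(open('top.pkl','rb'))
P=lambda u,v,z:onz(f,u,v,z).round(1)
a,b,c=P(357,70,10),P(341,252,10),P(381,255,10)
print('plate',a,b,c,np.linalg.norm(a-b),np.linalg.norm(b-c))
d=(a-b)[:2]; print('yaw',np.arctan2(d[1],d[0]))
print('post top',P(377.5,169,105),'base',P(375,176,44)); print('tab',P(345,206,35))
print('other', P(206,178,78))
im=f['image'][150:260,320:420]; cv2.imwrite('pics/topc.png',cv2.resize(im[:,:,::-1],None,fx=5,fy=5,interpolation=2))
```

```text
plate [859.5 -98.7  10. ] [455.3 -50.9  10. ] [ 446.9 -135.5   10. ] 407.01655985966954 85.01599849440103
yaw -0.11771158646312012
post top [ 613.3 -119.6  105. ] base [ 610.6 -123.8   44. ]
tab [549.9 -60.   35. ]
other [606.3 218.8  78. ]
```

View pics/topc.png

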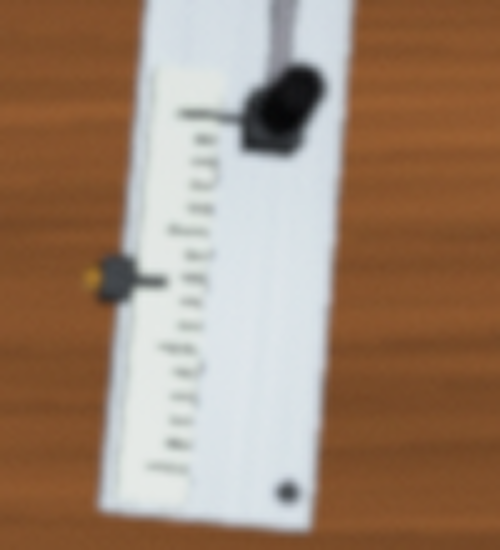

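The crop shows the post top at about (380.6,167), the pointer at (363,173.4) and the mark tongue at (350,206.2), in full-image pixels. I'll close the fingers along the gauge axis, one ahead of the post and one behind it.

Run:
```python
from h import *
f=pickle.load(open('top.pkl','rb'))
P=lambda u,v,z:onz(f,u,v,z).round(1)
print(P(380.6,167,105),P(363,173.4,30),P(350,206.2,35))
w=grab('wrist'); print(np.array(w['T_tool_cam']).round(3),w['fx'],r.read_state()['t'])
```

```text
[ 617.2 -125.9  105. ] [ 619.1 -100.7   30. ] [549.3 -70.5  35. ]
[[-2.00000e-03 -9.65000e-01 -2.62000e-01  7.46090e+01]
 [ 1.00000e+00 -2.00000e-03  0.00000e+00 -6.58000e-01]
 [-1.00000e-03 -2.62000e-01  9.65000e-01 -1.71773e+02]
 [ 0.00000e+00  0.00000e+00  0.00000e+00  1.00000e+00]] 279.0800913158364 0.15
```

Emit:
jog_arm(plan=[2.57,3.36,-0.2,0,0,0.075,60,2.57,3.36,-0.2,0,0,0.075,60,2.57,3.36,-0.2,0,0,0.075,60,2.57,3.36,-0.2,0,0,0.075,60,2.57,3.36,-0.2,0,0,0.075,60,2.57,3.36,-0.2,0,0,0.075,60,2.57,3.36,-0.2,0,0,0.075,60,2.57,3.36,-0.2,0,0,0.075,60,2.57,3.36,-0.2,0,0,0.075,60,2.57,3.36,-0.2,0,0,0.075,60,2.57,3.36,-0.7,0,0,0.075,60,2.57,3.36,-0.7,0,0,0.075,60,2.57,3.36,-0.7,0,0,0.075,60,2.57,3.36,-0.7,0,0,0.07,60,0,0,0,0,0,0,60,0,0,0,0,0,0,60,0,0,0,0,0,0,60])

```text
t: 1.85
tcp_pos: [616.8, -127.9, 166.3]
ee_rot: [0.0, 0.748, 0.663, -0.001]
contact_force: [-0.7, -1.3, 0.8]
grip_width: 0.6
grip_force: 0.0
```

Run:
```python
from h import *
w=grab('wrist'); s=w['s']; print(s['t'],s['tcp_pos'],s['ee_rot'],s['grip_width'],s['contact_force']); pickle.dump(w,open('w1.pkl','wb')); cv2.imwrite('pics/w1.png',w['image'][:,:,::-1])
```

```text
1.85 [ 616.82435019 -127.87227287  166.34792422] [ 4.93073941e-05  7.48293851e-01  6.63367070e-01 -6.63092632e-04] 0.5997065432854208 [-0.70918589 -1.34953793  0.80271176]
```

View pics/w1.png

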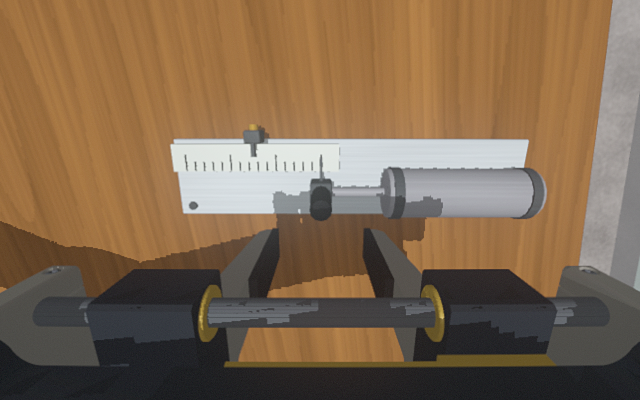

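The wrist view shows the post at about (320,200), the pointer tip at (321,160), the mark tongue at (254,150), and the plate's long edge on row 139. Next I'll measure these at sub-pixel level.

```bash
cat > meas.py <<'E'
from h import *
from scipy.spatial.transform import Rotation as R
def dark(f,r0,r1,c0,c1):  # sub-pixel column of a dark vertical stroke in a white band, row by row
    g=cv2.cvtColor(f['image'],cv2.COLOR_RGB2GRAY)[r0:r1,c0:c1].astype(float)
    w=np.clip(np.median(g,axis=1,keepdims=True)-30-g,0,None)
    return [(round((w[i]@np.arange(c0,c1))/w[i].sum(),2) if w[i].sum()>40 else None) for i in range(r1-r0)]
E
python3 - <<'E'
from meas import *
f=pickle.load(open('w1.pkl','rb'))
w,x,y,z=f['s']['ee_rot']; M=R.from_quat([x,y,z,w]).as_matrix(); print('tool y yaw',np.arctan2(M[1,1],M[0,1]),M[:,2])
# plate far edge: row of strongest brightness change per column
g=cv2.GaussianBlur(cv2.cvtColor(f['image'],cv2.COLOR_RGB2GRAY),(3,3),0).astype(float)
pts=[]
for c in list(range(350,520,6)):
    d=np.diff(g[128:150,c]); i=d.argmax(); pts.append(onz(f,c,128.5+i,10)[:2])
pts=np.array(pts); k=np.polyfit(pts[:,0],pts[:,1],1); print('edge yaw',np.arctan(k[0]),'resid',np.std(pts[:,1]-np.polyval(k,pts[:,0])))
print('ptr rows150-178',dark(f,150,178,314,330)); print('mark rows143-160',dark(f,143,160,244,264))
cv2.imwrite('pics/w1c.png',cv2.resize(f['image'][120:225,235:345,::-1],None,fx=5,fy=5,interpolation=cv2.INTER_NEAREST))
E
```

```text
tool y yaw -0.12017736403397143 [-9.26958475e-04 -9.53540472e-04 -9.99999116e-01]
edge yaw -0.12202786758084093 resid 0.24665554358016087
ptr rows150-178 [None, None, None, None, None, np.float64(320.65), np.float64(320.68), np.float64(320.61), np.float64(320.57), np.float64(320.45), np.float64(320.35), np.float64(320.36), np.float64(320.59), np.float64(320.76), np.float64(320.77), np.float64(320.77), np.float64(320.9), np.float64(320.72), np.float64(320.59), np.float64(320.58), np.float64(320.59), np.float64(320.64), np.float64(321.13), np.float64(321.39), np.float64(321.38), np.float64(321.39), np.float64(321.52), np.float64(321.81)]
mark rows143-160 [None, np.float64(253.17), np.float64(253.18), np.float64(253.28), np.float64(253.32), np.float64(253.33), np.float64(253.38), np.float64(253.11), np.float64(253.11), np.float64(253.14), np.float64(253.36), np.float64(253.62), np.float64(253.65), np.float64(253.7), None, None, None]
```

View pics/w1c.png

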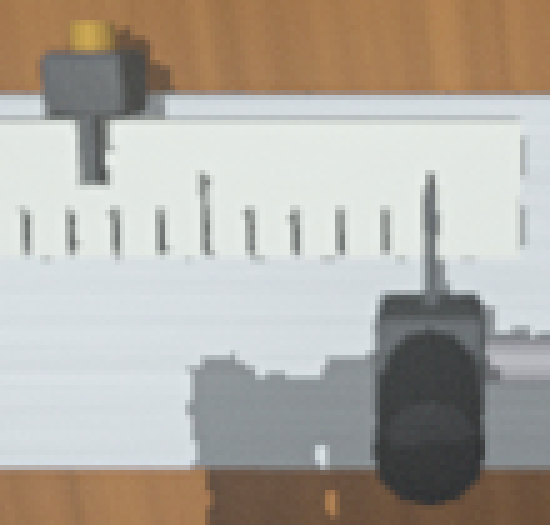

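The crop shows the tongue centred at about (253,150), the pointer and post column at about 320.6, and the post-top ellipse centred at about (320.5,210).

Run:
```python
from meas import *
f=pickle.load(open('w1.pkl','rb'))
yaw=-0.121; e=np.array([np.cos(yaw),np.sin(yaw)]); n=np.array([-e[1],e[0]])
t=f['s']['tcp_pos'][:2]
for nm,u,v,z in [('post',320.5,210,105),('ptr',320.6,160,30),('ptr',320.6,170,30),('mark',253.1,150,35),('mark',252.7,150,35),('tick50',275.3,170,26),('tick0',320.6,172,26)]:
    p=onz(f,u,v,z); print(nm,p.round(1),'rel tcp along',round((p[:2]-t)@e,2),'lat',round((p[:2]-t)@n,2))
```

```text
post [ 617.6 -124.1  105. ] rel tcp along 0.27 lat 3.85
ptr [621.8 -89.7  30. ] rel tcp along 0.3 lat 38.45
ptr [ 620.4 -100.7   30. ] rel tcp along 0.29 lat 27.39
mark [551.3 -69.7  35. ] rel tcp along -72.07 lat 49.81
mark [550.9 -69.7  35. ] rel tcp along -72.5 lat 49.81
tick50 [569.8 -95.1  26. ] rel tcp along -50.66 lat 26.83
tick0 [ 620.1 -103.6   26. ] rel tcp along 0.28 lat 24.51
```

Emit:
jog_arm(plan=[0.08,0.37,-1.7,0,0,0,60,0,0,-2.5,0,0,0,60,0,0,-2.5,0,0,0,60,0,0,-2.5,0,0,0,60,0,0,-1.5,0,0,0,60,0,0,0,0,0,0,60,0,0,0,0,0,0,0,0,0,0,0,0,0,0,0,0,0,0,0,0,0,0,0,0,0,0,0,0,0,0,0,0,0,0,0,0,0,0,0,0,0,0], squeeze=20)

```text
t: 3.1
tcp_pos: [617.4, -122.6, 60.2]
ee_rot: [-0.001, 0.748, 0.664, -0.001]
contact_force: [-4.7, 0.5, 5.7]
grip_width: 0.212
grip_force: 20.0
```

Run:
```python
from h import *
w=grab('wrist'); s=w['s']; print(s['t'],s['tcp_pos'],s['grip_width'],s['grip_force'],s['contact_force']); pickle.dump(w,open('w2.pkl','wb')); cv2.imwrite('pics/w2.png',w['image'][:,:,::-1])
```

```text
3.1 [ 617.37367216 -122.56202802   60.21805884] 0.2120995356794492 20.000874996185303 [-4.66643973  0.46139155  5.69027332]
```

View pics/w2.png

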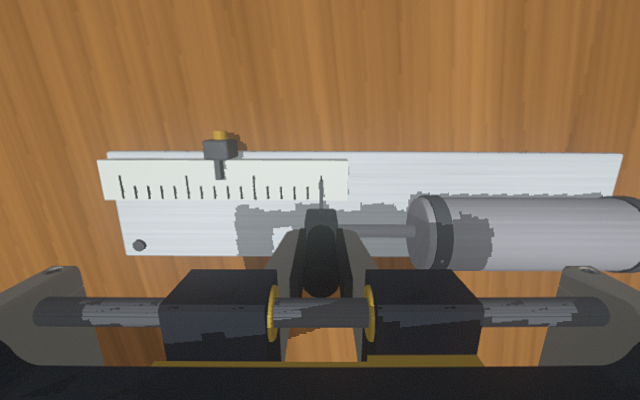

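The post is held: pointer at about (321,190), tongue at (220,170). I'll pull most of the way and then look again.

Emit:
jog_arm(plan=[-0.2,0.024,0,0,0,0,0,-0.4,0.049,0,0,0,0,0,-0.4,0.049,0,0,0,0,0,-0.4,0.049,0,0,0,0,0,-0.4,0.049,0,0,0,0,0,-0.4,0.049,0,0,0,0,0,-0.4,0.049,0,0,0,0,0,-0.4,0.049,0,0,0,0,0,-0.4,0.049,0,0,0,0,0,-0.4,0.049,0,0,0,0,0,-0.4,0.049,0,0,0,0,0,-0.4,0.049,0,0,0,0,0,-0.4,0.049,0,0,0,0,0,-0.4,0.049,0,0,0,0,0,-0.4,0.049,0,0,0,0,0,-0.4,0.049,0,0,0,0,0,-0.4,0.049,0,0,0,0,0,-0.2,0.024,0,0,0,0,0,0,0,0,0,0,0,0,0,0,0,0,0,0,0], squeeze=25)

```text
t: 5.15
tcp_pos: [551.3, -114.5, 60.2]
ee_rot: [0.001, 0.748, 0.664, 0.001]
contact_force: [4.7, -1.2, 5.6]
grip_width: 0.214
grip_force: 25.0
```

Run:
```python
from meas import *
w=grab('wrist'); s=w['s']; print(s['t'],s['tcp_pos'],s['grip_width'],s['grip_force'],s['contact_force']); pickle.dump(w,open('w3.pkl','wb'))
f2=pickle.load(open('w2.pkl','rb')); d=s['tcp_pos']-f2['s']['tcp_pos']; print('moved',np.hypot(*d[:2]))
cv2.imwrite('pics/w3.png',cv2.resize(w['image'][125:225,250:380,::-1],None,fx=6,fy=6,interpolation=cv2.INTER_NEAREST))
```

```text
5.15 [ 551.33075689 -114.5202185    60.18211201] 0.21350192250731892 25.00809073448181 [ 4.71374071 -1.17341164  5.59514229]
moved 66.53072491034854
```

View pics/w3.png

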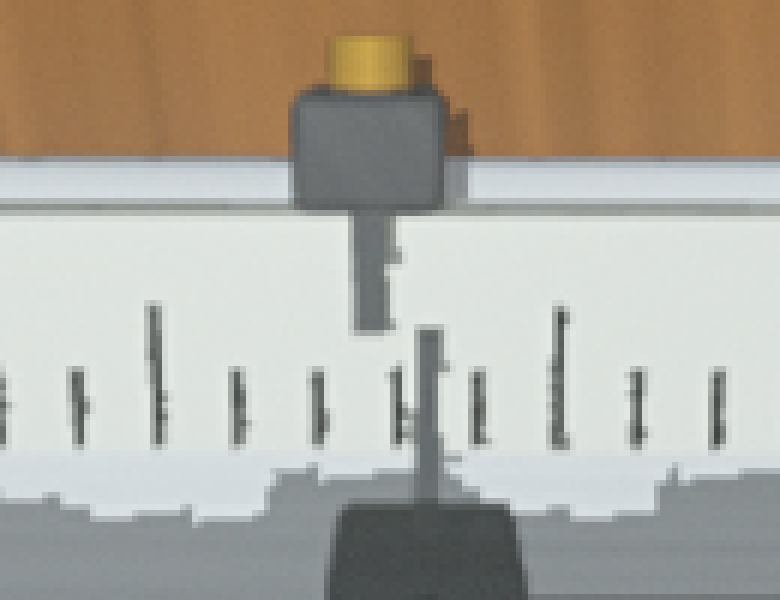

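The crop shows the tongue centred at crop x≈371 (column 311.3) and the pointer at crop x≈428 (column 320.8), so there are roughly 7 mm to go.

Run:
```python
from meas import *
f=pickle.load(open('w3.pkl','rb'))
yaw=-0.1215; e=np.array([np.cos(yaw),np.sin(yaw)])
t=f['s']['tcp_pos'][:2]
print(dark(f,162,179,303,320),dark(f,182,200,317,328))
for nm,u,v,z in [('ptr',320.8,190,30),('mark',311.3,170,35),('mark_edges',250+355/6-.5,170,35),('',250+389/6-.5,170,35),('t70',250+398/6-.5,192,26),('t50',250+560/6-.5,192,26)]:
    p=onz(f,u,v,z); print(nm,round((p[:2]-t)@e,2))
```

```text
[np.float64(311.61), np.float64(311.62), np.float64(311.63), np.float64(311.6), np.float64(311.52), np.float64(311.66), np.float64(311.58), np.float64(311.13), np.float64(310.99), np.float64(311.24), np.float64(311.49), np.float64(311.53), np.float64(311.51), np.float64(311.54), np.float64(311.52), np.float64(311.52), np.float64(311.64)] [np.float64(321.16), np.float64(321.15), np.float64(321.16), np.float64(321.16), np.float64(321.0), np.float64(320.87), np.float64(320.81), np.float64(320.82), np.float64(320.81), np.float64(320.84), np.float64(320.74), np.float64(320.38), np.float64(320.57), np.float64(320.53), np.float64(320.52), None, np.float64(320.67), np.float64(320.99)]
ptr 0.6
mark -6.18
mark_edges -8.04
 -4.03
t70 -3.14
t50 17.31
```

Emit:
jog_arm(plan=[-0.1,0.012,0,0,0,0,0,-0.2,0.024,0,0,0,0,0,-0.2,0.024,0,0,0,0,0,-0.11,0.014,0,0,0,0,0,-0.06,0.008,0,0,0,0,0,0,0,0,0,0,0,0,0,0,0,0,0,0,0])

```text
t: 5.9
tcp_pos: [544.9, -113.7, 60.2]
ee_rot: [0.001, 0.748, 0.664, 0.001]
contact_force: [4.6, -1.0, 4.9]
grip_width: 0.213
grip_force: 25.0
```

Run:
```python
from meas import *
f=w=grab('wrist'); s=w['s']; print(s['t'],s['tcp_pos'],s['grip_width'],s['grip_force'],s['contact_force']); pickle.dump(w,open('w4.pkl','wb'))
yaw=-0.1215; e=np.array([np.cos(yaw),np.sin(yaw)])
print(dark(f,162,179,313,329),dark(f,182,190,315,328))
for nm,u,v,z in [('c321',321,190,30),('c321',321,170,35),('c322 ',322,170,35)]:
    p=onz(f,u,v,z); print(nm,round((p[:2]-s['tcp_pos'][:2])@e,2))
cv2.imwrite('pics/w4.png',cv2.resize(w['image'][125:225,270:370,::-1],None,fx=6,fy=6,interpolation=cv2.INTER_NEAREST))
```

```text
5.9 [ 544.85059922 -113.68666454   60.18336274] 0.21254803509632447 25.00993251800537 [ 4.62116204 -0.9894064   4.93096298]
[np.float64(320.59), np.float64(320.58), np.float64(320.6), np.float64(320.6), np.float64(320.56), np.float64(320.51), np.float64(320.72), np.float64(320.27), np.float64(320.21), np.float64(320.22), np.float64(320.43), np.float64(320.58), np.float64(320.6), np.float64(320.58), np.float64(320.59), np.float64(320.59), np.float64(320.57)] [np.float64(321.46), np.float64(320.72), np.float64(320.66), np.float64(320.66), np.float64(320.62), np.float64(321.63), np.float64(322.05), np.float64(321.87)]
c321 0.76
c321 0.71
c322  1.42
```

View pics/w4.png

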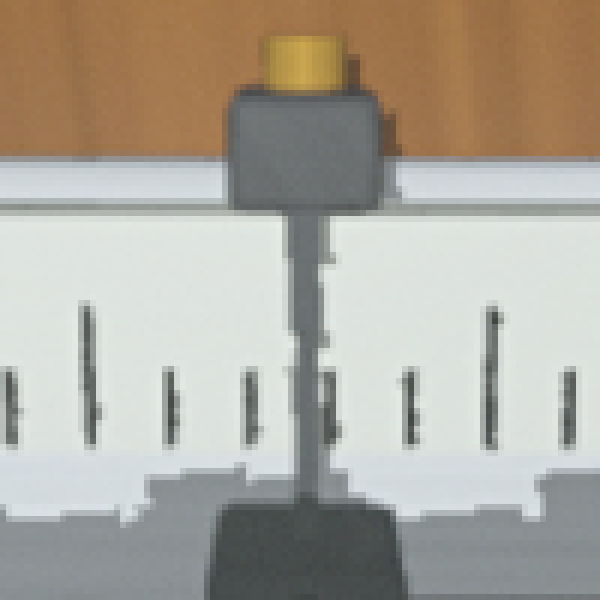

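The pointer and tongue are in line at columns 320.6–320.7. I'll hold there now.

Emit:
jog_arm(plan=[0,0,0,0,0,0,0,0,0,0,0,0,0,0,0,0,0,0,0,0,0,0,0,0,0,0,0,0,0,0,0,0,0,0,0,0,0,0,0,0,0,0,0,0,0,0,0,0,0,0,0,0,0,0,0,0,0,0,0,0,0,0,0,0,0,0,0,0,0,0,0,0,0,0,0,0,0,0,0,0,0,0,0,0,0,0,0,0,0,0,0,0,0,0,0,0,0,0,0,0,0,0,0,0,0,0,0,0,0,0,0,0,0,0,0,0,0,0,0,0,0,0,0,0,0,0,0,0,0,0,0,0,0,0,0,0,0,0,0,0])

```text
t: 7.95
tcp_pos: [544.9, -113.7, 60.2]
ee_rot: [0.001, 0.748, 0.664, 0.001]
contact_force: [5.1, -1.6, 4.8]
grip_width: 0.212
grip_force: 25.0
```

Emit:
jog_arm(plan=[0,0,0,0,0,0,0,0,0,0,0,0,0,0,0,0,0,0,0,0,0,0,0,0,0,0,0,0,0,0,0,0,0,0,0,0,0,0,0,0,0,0,0.1,-0.012,0,0,0,0,0,0.2,-0.024,0,0,0,0,0,0.3,-0.037,0,0,0,0,0,0.3,-0.037,0,0,0,0,0,0.3,-0.037,0,0,0,0,0,0.3,-0.037,0,0,0,0,0,0.3,-0.037,0,0,0,0,0,0.3,-0.037,0,0,0,0,0,0.3,-0.037,0,0,0,0,0,0.3,-0.037,0,0,0,0,0,0.3,-0.037,0,0,0,0,0,0.3,-0.037,0,0,0,0,0,0.3,-0.037,0,0,0,0,0,0.3,-0.037,0,0,0,0,0])

```text
t: 9.95
tcp_pos: [583.2, -118.4, 60.2]
ee_rot: [0.001, 0.748, 0.664, 0.0]
contact_force: [2.8, -1.5, 6.9]
grip_width: 0.216
grip_force: 25.0
```

Emit:
jog_arm(plan=[0.3,-0.037,0,0,0,0,0,0.3,-0.037,0,0,0,0,0,0.3,-0.037,0,0,0,0,0,0.3,-0.037,0,0,0,0,0,0.3,-0.037,0,0,0,0,0,0.3,-0.037,0,0,0,0,0,0.3,-0.037,0,0,0,0,0,0.3,-0.037,0,0,0,0,0,0.3,-0.037,0,0,0,0,0,0.25,-0.03,0,0,0,0,0,0.2,-0.024,0,0,0,0,0,0.15,-0.018,0,0,0,0,0,0.1,-0.012,0,0,0,0,0,0.07,-0.008,0,0,0,0,0,0,0,0,0,0,0,0,0,0,0,0,0,0,0])

```text
t: 11.55
tcp_pos: [617.2, -122.5, 60.2]
ee_rot: [0.0, 0.748, 0.664, -0.0]
contact_force: [0.7, -0.9, 8.2]
grip_width: 0.214
grip_force: 25.0
```

Emit:
jog_arm(plan=[0.05,-0.006,0,0,0,0,0,0.05,-0.006,0,0,0,0,0,0,0,0,0,0,0,0,0,0,0,0,0,0,0])

```text
t: 11.95
tcp_pos: [617.3, -122.6, 60.2]
ee_rot: [-0.001, 0.748, 0.664, -0.001]
contact_force: [-2.5, -0.9, 10.7]
grip_width: 0.217
grip_force: 25.0
```

Run:
```python
from meas import *
f=grab('wrist'); s=f['s']; print(s['t'],s['tcp_pos'],s['contact_force'])
f2=pickle.load(open('w2.pkl','rb'))
def ptr(f): return dark(f,180,194,316,327)
def tk(f): return [dark(f,188,196,c-6,c+6) for c in (254,281)]
print(ptr(f2),tk(f2)); print(ptr(f),tk(f))
```

```text
11.95 [ 617.26583756 -122.556656     60.1786059 ] [-2.50231266 -0.93601876 10.67687731]
[np.float64(320.95), np.float64(320.83), np.float64(320.71), np.float64(320.57), np.float64(320.55), np.float64(320.55), np.float64(320.53), np.float64(320.62), np.float64(320.77), np.float64(321.08), np.float64(321.16), np.float64(321.17), np.float64(321.15), np.float64(321.14)] [[np.float64(253.8), np.float64(253.78), np.float64(253.86), np.float64(253.94), np.float64(254.19), np.float64(254.31), np.float64(254.23), np.float64(254.35)], [np.float64(280.46), np.float64(280.55), np.float64(280.61), np.float64(280.53), np.float64(280.66), np.float64(280.73), np.float64(280.74), np.float64(280.91)]]
[np.float64(320.95), np.float64(320.84), np.float64(320.69), np.float64(320.58), np.float64(320.56), np.float64(320.54), np.float64(320.62), np.float64(320.84), np.float64(321.13), np.float64(321.22), np.float64(321.24), np.float64(321.21), np.float64(321.23), np.float64(321.16)] [[np.float64(253.93), np.float64(253.93), np.float64(253.97), np.float64(254.17), np.float64(254.3), np.float64(254.43), np.float64(254.47), np.float64(254.5)], [np.float64(280.52), np.float64(280.58), np.float64(280.69), np.float64(280.6), np.float64(280.67), np.float64(280.74), np.float64(280.96), np.float64(281.17)]]
```

The slide is against its stop again and matches the rest picture. I'll open the fingers and lift away.

Emit:
jog_arm(plan=[0,0,0,0,0,0,30,0,0,0,0,0,0,45,0,0,0,0,0,0,60,0,0,0,0,0,0,60,0,0,1,0,0,0,60,0,0,2,0,0,0,60,0,0,3,0,0,0,60,0,0,3,0,0,0,60,0,0,1.6,0,0,0,60,0,0,0,0,0,0,60,0,0,0,0,0,0,60])

```text
t: 13.1
tcp_pos: [617.8, -122.7, 165.0]
ee_rot: [-0.0, 0.748, 0.664, -0.0]
contact_force: [-0.2, -0.7, -0.2]
grip_width: 0.598
grip_force: 0.0
```

Run:
```python
from meas import *
f=grab('wrist'); s=f['s']; print(s['t'],s['tcp_pos'],s['contact_force'],s['grip_width'])
cv2.imwrite('pics/w5.png',cv2.resize(f['image'][120:225,235:345,::-1],None,fx=5,fy=5,interpolation=cv2.INTER_NEAREST))
```

```text
13.1 [ 617.82138033 -122.6930679   164.98996764] [-0.2290007  -0.72358518 -0.18611147] 0.598336822129989
```

View pics/w5.png

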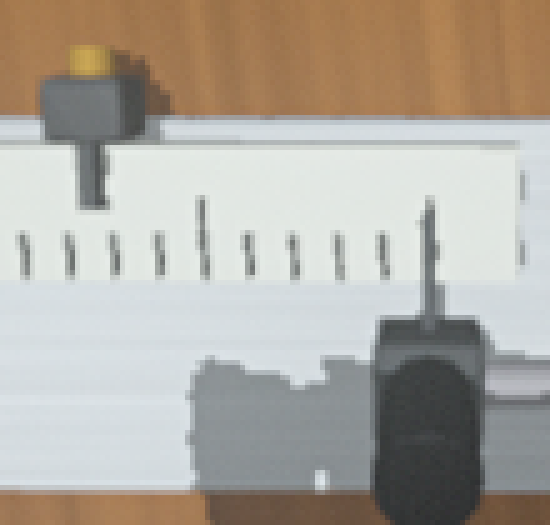

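The pointer is back on the zero tick (crop x≈429), the tab is where it was (crop x≈92), and the gripper is clear.

```bash
python3 -c "
from cell import r
print(r.sign_off())"
```

```text
the job is handed in; nothing more can be done
None
```

I pulled the barrel gauge's grip out about 73 mm until its pointer lined up with the mark, held it still for over 2 s, eased it back to its stop and let go; the mark tab and the other gauge were left alone, and the job was handed in at about 13 s.

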